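# Unlatch the mandarin dish and hold it out, turned a quarter

### The arm

A 6-joint arm with a two-finger parallel gripper is mounted at the origin on a cart in front of the work surface, level with it; the furniture and walls round the work are solid. World frame = base frame: x ahead of the robot, y to its left, z up, the work surface at z = 0. Lengths are in m, angles in rad, forces in N, time in s.
With the tool pointing down it reaches from about 0.275 to 0.725 m from the base axis. Payload 5.6 kg.
Tool frame: the origin (TCP) lies at the very end of the fingers, on their centre line; the grasp point (between the pads) lies 19 mm behind it; x points along the fingers, y is the direction in which the jaws open and shut, and the axes are right-handed (so a half turn about x gives the same grasp; the last joint's range is limited). The gripper opens to 85 mm and grips with 20 to 120 N. Pads are 22 mm wide; open, the fingers measure 114 mm over their backs; the gripper's body (76 mm by 85 mm) begins 54 mm behind the grasp point. The pads swing forward as they close: fully open they stand 13 mm farther back than shut.
Start: joints at [-0.926, 0.255, 0.108, 0, -1.424, -0.285], TCP at [0.194, -0.515, 0.231] pointing down, gripper open.
Joint ranges: [-2.95, 2.95], [-1.21, 1.97], [-1.09, 1.5], [-2.87, 1.71], [-2.94, -0.07], [-3.05, 3.05]. Speed limits (rad/s): [2.57, 2.57, 3.14, 3.14, 3.14, 3.14].

### API

Orientations are given as a unit quaternion [x, y, z, w].
In Python, from rig import r gives the robot as it stands. The module is installed in compiled form; this text tells all that it offers. Calls block until the motion is done:
- r.reach(position, orientation): joint-space move of the TCP to a pose.
- r.move_linear(position, attitude=None, rate=0.15): straight line of the TCP; attitude=None keeps the orientation; rate is the mean speed in m/s.
- r.goto_joints(angles): joint-space move.
- r.set_gripper(opening): finger opening in m; the grip force is fixed at half the most; returns when the fingers have stopped.
- r.dwell(seconds).
- r.solve_ik(position, orientation): joint angles nearest the present ones, or None.
- r.get_state(): the state.
- r.read_camera(name): name is "scene" or "top" or "wrist"; returns the picture (400x640x3 uint8, red, green, blue); there is no depth.
- r.calibration(name): a dict with "intrinsics" (3x3 intrinsics, pixels), "rvec" (rotation vector, rad) and "tvec" (3), from world to camera coordinates, as OpenCV has them; the wrist camera has in their place "mount" (4x4, takes a point from camera to tool coordinates, whose origin is the TCP and whose axes are the tool frame's). Camera axes: x right, y down, z forward; pixel columns grow to the right and rows downward; lengths in m; the calibration is good to about 2 mm. A picture is of the moment at which its call begins: read the wrist's pose just before it. calibration takes no time and is no camera call.
A pose or a line that the arm cannot do raises r.PlanningError and nothing moves.
- r.job_done(): hands the job in, once; it reports no verdict.
The state is a dict: "t": time; "joints": joint angles; "qd": joint speeds; "tau": joint torques, N m; "eef_pos": TCP position; "orientation": TCP orientation; "contact_force": force on the tool from outside, world axes, zero at the start; "torque": the same for the moment, N m; "width": finger opening in m.
Only numpy, scipy, OpenCV 4.12 (cv2) and the standard library are available. Lean on these libraries where they do the work, as an engineer would, in place of code of your own. Each camera call takes 0.05 s, during which the arm holds its last target. There are 200 camera calls.

### The job

Swing the steel hasp fully aside off the lug of the white dish, then take the dish by its overhead handle, lift it straight up well clear of its wooden carrier and, up there, turn it a quarter turn (either way round) so that its handle runs across the carrier and one can reach the mandarin. Keep the dish level and the mandarin in the middle of it the whole time, and leave the other things alone. Finish while still holding the dish: level, at rest in the air over the carrier, with the mandarin in its middle and the hasp left aside.

Things in the scene. Friction and masses are not known exactly. Their poses are not given: they have to be found in the camera images.
- carrier: Fixed wooden board, 14 mm thick, x -100..100, y -85..155 mm of its frame. Origin on the worktop under the centre of the dish's seat; z up; +y points to the hasp's side. Four pegs (6 mm high) round the dish's foot and two wooden cheeks (24 mm high, at y = 118) beside its lug stop it sliding or turning until it is lifted 30 mm.
- hasp_pivot (a point): Point on the upright pivot axis of the hasp, 65 mm above the worktop (the height of the middle of the finger peg); fixed on the carrier at x = 42 mm, y = 118 mm of its frame.
- hasp_peg (a point): Middle of the hasp's upright round finger peg (14 mm diameter, 34 mm tall, free from 48 to 82 mm above the worktop), 65 mm from the pivot axis. It stands on the free end of the hasp, a flat steel bar 78 x 16 x 5 mm that turns level about the pivot.
- hasp (a joint): Hasp angle, rad. 0: closed, bar over the dish's lug, peg at carrier x = -23, y = 118 mm. Grows as the peg swings outward (away from the dish, to carrier +y, clockwise from above) up to a stop at 1.65, bar along carrier +y. The lug is free from about 0.9; fully aside means beyond 1.3. Friction (0.05 N m, 1 N at the peg) keeps it where it is left; it starts at 0 to 0.25.
- dish: Round shallow white dish, 180 mm across, rim 31 mm high, about 0.35 kg, loose on the carrier's board (14 mm above the worktop), axes along the carrier's. Origin: centre of its underside, z up. Hollow floor: 8 mm above the origin in the middle, 30 mm at the rim. Lug 24 mm wide sticks out along +y to 133 mm. Thin steel handle arches over it along x: uprights at x = -88 and +88 mm, top at 149 mm.
- dish_handle (a point): Middle of the wooden grip at the top of the dish's handle: 70 mm along the dish's x, 16 mm along y, 26 mm high; 136 mm above the dish's underside, over its centre. Below it the mandarin leaves about 50 mm free.
- dish_centre (a point): Middle of the dish, 40 mm above its underside, where the mandarin's middle is when it lies centred.
- mandarin_middle (a point): Middle of the mandarin, a loose ball about 62 mm across, 0.09 kg, resting in the hollow of the dish.
- spice_jar: Bystander: spice jar 41 mm across, 104 mm tall with a dark cap, standing beside the carrier. Origin at the centre of its underside.
- tealight: Bystander: tea light 38 mm across, 15 mm high, beside the carrier. Origin at the centre of its underside.
- peeler: Bystander: green-handled peeler 170 x 25 x 18 mm, behind the carrier. Origin at the centre of its underside.
Mind the look-alikes: they are no part of the job. Leave any red look-alike of the dish alone.

How it is judged:
By the outcome, as a careful person would: the job done as asked, in the order asked, and still so for the second after the job is handed in, while the arm keeps its last pose, push and grip.
It also fails if it takes over 64 s, if anything falls off the work surface, if the arm or the gripper's body presses on something with over 40 N, if the wrist force passes 120 N, or if a joint passes its speed limit or range.

## Working session

There is one attempt and no reset: what is moved stays moved. The work goes in short steps, each a Python script; the robot and the scene stay as the last script left them, time stands still between calls to the robot, and variables do not carry over. Pictures are saved under pics/ and viewed, about 8 in all and at most 12, crops included, and the job is handed in when it is done.

```bash
mkdir -p pics; python3 - <<'E'
from rig import r
import cv2
for n in("top","scene"):
    cv2.imwrite(f"pics/{n}0.png",cv2.cvtColor(r.read_camera(n),cv2.COLOR_RGB2BGR)); print({k:v.tolist() if hasattr(v,'tolist') else v for k,v in r.calibration(n).items()})
s=r.get_state();print(s)
print(r.calibration("wrist"))
E
```

```text
{'intrinsics': [[374.2132996520008, 0.0, 314.7507470765813], [0.0, 374.2132996520008, 193.3411900849897], [0.0, 0.0, 1.0]], 'rvec': [2.159335001332019, -2.191505820369452, 0.06543334772646027], 'tvec': [0.08337796983630671, 0.5689582205626018, 0.9061446693126474]}
{'intrinsics': [[364.1172964898131, 0.0, 322.41016567486344], [0.0, 364.1172964898131, 197.16649772922148], [0.0, 0.0, 1.0]], 'rvec': [0.6723863503186255, -2.385856977962553, 1.4220768861702258], 'tvec': [0.5178217937359754, 0.19476529182069016, 0.6836984698850773]}
{'t': 0.1, 'joints': array([-9.26413444e-01,  2.55701224e-01,  1.07152093e-01, -3.95240553e-04,
       -1.42389551e+00, -2.84619068e-01]), 'qd': array([-0.00057112, -0.0021016 ,  0.00433411,  0.00234624,  0.00070826,
       -0.00138994]), 'tau': array([-1.12250600e-03, -3.87607205e+01,  2.38473988e+01,  5.37787065e+00,
       -3.83232662e-03, -2.56692476e-05]), 'eef_pos': array([ 0.19353341, -0.51436661,  0.23049046]), 'orientation': array([-0.12590765,  0.69583842,  0.12707352,  0.69556343]), 'contact_force': array([-0.42590053,  0.73667266, -0.57364009]), 'torque': array([ 0.00544933,  0.02288182, -0.00808992]), 'width': 0.08530787822236914}
{'intrinsics': array([[307.55786961,   0.        , 319.92810897],
       [  0.        , 307.55786961, 202.67067728],
       [  0.        ,   0.        ,   1.        ]]), 'mount': array([[-9.33934642e-04, -2.63409132e-01,  9.64683760e-01,
        -1.41559746e-01],
       [ 9.99999547e-01, -4.22833592e-04,  8.52669055e-04,
         7.57627084e-05],
       [ 1.83299883e-04,  9.64684119e-01,  2.63409408e-01,
        -6.77833880e-02],
       [ 0.00000000e+00,  0.00000000e+00,  0.00000000e+00,
         1.00000000e+00]])}
```

View pics/top0.png

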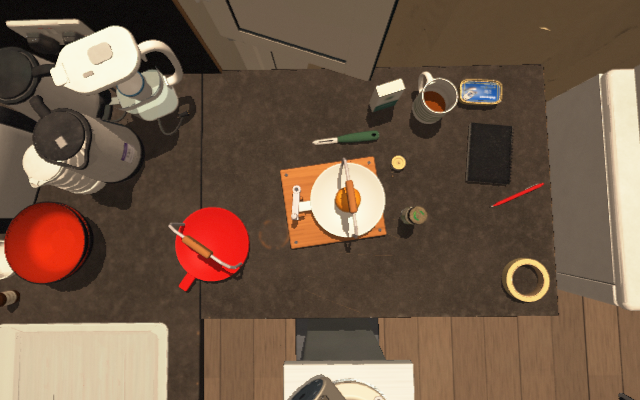

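View pics/scene0.png

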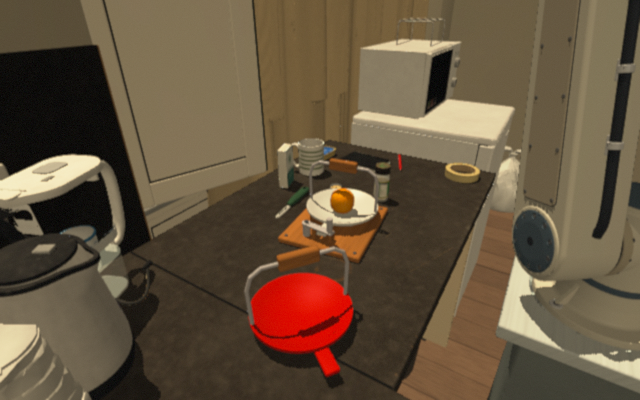

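The white dish with the mandarin is at top (347,200), with the hasp on its left at about (297,203). The red look-alike at (212,245) has no mandarin or hasp, so it isn't the one. I'll confirm with an enlarged crop.

```bash
python3 - <<'E'
import cv2
i=cv2.imread("pics/top0.png")[145:260,270:440]
cv2.imwrite("pics/c1.png",cv2.resize(i,None,fx=4.7,fy=4.7,interpolation=cv2.INTER_CUBIC))
E
```

```text
(no output)
```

View pics/c1.png

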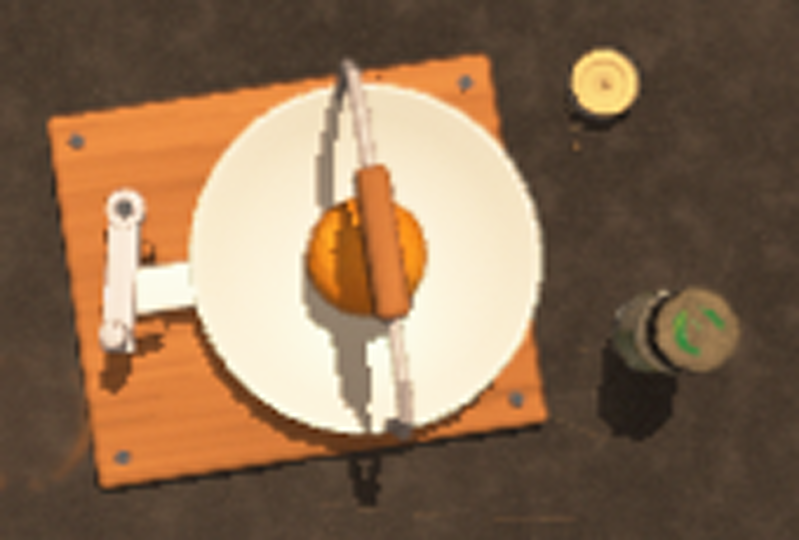

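The crop confirms it. The board corners are at crop px (50,118), (490,55), (548,420) and (103,488). The grip ends are at (371,168) and (394,318), the pivot at (125,208), and the peg at about (117,333).

```bash
cat > h.py <<'E'
import numpy as np, cv2
from rig import r
from scipy.optimize import least_squares
from scipy.spatial.transform import Rotation as R
def ray(name,px,z,cal=None):
    c=r.calibration(name); M=cv2.Rodrigues(np.array(c['rvec'],float))[0]; t=np.array(c['tvec'],float)
    d=M.T@np.linalg.solve(c['intrinsics'],[px[0],px[1],1]); o=-M.T@t
    return o+d*(z-o[2])/d[2]
def wproj(P,s):
    c=r.calibration('wrist'); T=np.eye(4); T[:3,:3]=R.from_quat(s['orientation']).as_matrix(); T[:3,3]=s['eef_pos']
    C=np.linalg.inv(T@c['mount']); p=(C@np.append(P,1))[:3]; q=c['intrinsics']@p; return q[:2]/q[2]
def wray(px,z,s):
    c=r.calibration('wrist'); T=np.eye(4); T[:3,:3]=R.from_quat(s['orientation']).as_matrix(); T[:3,3]=s['eef_pos']
    C=T@c['mount']; d=C[:3,:3]@np.linalg.solve(c['intrinsics'],[px[0],px[1],1]); o=C[:3,3]
    return o+d*(z-o[2])/d[2]
def down(yaw): # tool x down, jaw axis y along yaw
    y=np.array([np.cos(yaw),np.sin(yaw),0]); x=np.array([0,0,-1.]); return R.from_matrix(np.c_[x,y,np.cross(x,y)]).as_quat()
def save(n,f): cv2.imwrite(f,cv2.cvtColor(r.read_camera(n),cv2.COLOR_RGB2BGR))
E
python3 - <<'E'
from h import *
f=lambda u,v:(270+(u+.5)/4.7-.5,145+(v+.5)/4.7-.5)
px=[(50,118),(490,55),(548,420),(103,488)]
W=np.array([ray('top',f(*p),.014)[:2] for p in px]); C=np.array([(.1,.155),(.1,-.085),(-.1,-.085),(-.1,.155)])
def T(p,c): a=p[2];return c@np.array([[np.cos(a),np.sin(a)],[-np.sin(a),np.cos(a)]])+p[:2]
s=least_squares(lambda p:(T(p,C)-W).ravel(),[.5,0,0]);print(s.x,s.fun.round(4))
print('grip ends',ray('top',f(371,168),.163),ray('top',f(394,318),.163))
print('pivot pred',T(s.x,np.array([.042,.118])),'obs',ray('top',f(125,208),.048))
print('peg0',T(s.x,np.array([-.023,.118])),'obs',ray('top',f(117,333),.082))
print('jar',ray('top',f(697,330),.104),'tl',ray('top',f(605,82),.015))
print(R.from_quat(r.get_state()['orientation']).as_matrix().round(2))
g=np.array([*s.x[:2],.15])
for yaw in s.x[2]+np.pi/2+np.array([0,np.pi,np.pi/2,-np.pi/2]):
  for z in (.131,.26): print(yaw,z,r.solve_ik([g[0],g[1],z],down(yaw)))
E
```

```text
[ 0.55349974 -0.00457641  0.13198787] [ 0.0005  0.0011  0.002  -0.0008 -0.0017 -0.0017 -0.0008  0.0013]
grip ends [0.58578259 0.00131968 0.163     ] [ 0.51851411 -0.00749281  0.163     ]
pivot pred [0.57960504 0.11792467] obs [0.57970727 0.11921885 0.048     ]
peg0 [0.5151704  0.10937034] obs [0.5150422  0.12160848 0.082     ]
jar [ 0.51208742 -0.15680645  0.104     ] tl [ 0.64608706 -0.13555577  0.015     ]
[[-0.   -0.35  0.94]
 [ 0.    0.94  0.35]
 [-1.    0.   -0.  ]]
1.702784193144902 0.131 [ 0.27442502  0.31254897 -0.07258427  0.         -1.18566309 -1.71323348]
1.702784193144902 0.26 [ 0.27442502  0.25602323  0.18153415  0.         -1.49630725 -1.71323348]
4.844376846734695 0.131 [ 0.27442502  0.31254897 -0.07258427  0.         -1.18566309  1.42835918]
4.844376846734695 0.26 [ 0.27442502  0.25602323  0.18153415  0.         -1.49630725  1.42835918]
3.2735805199397987 0.131 [ 0.27442502  0.31254897 -0.07258427  0.         -1.18566309 -0.14243715]
3.2735805199397987 0.26 [ 0.27442502  0.25602323  0.18153415  0.         -1.49630725 -0.14243715]
0.13198786635000537 0.131 [ 0.27442502  0.31254897 -0.07258427  0.         -1.18566309  2.9991555 ]
0.13198786635000537 0.26 [ 0.27442502  0.25602323  0.18153415  0.         -1.49630725  2.9991555 ]
```

```bash
python3 - <<'E'
from h import *
x0,y0,a=.5535,-.0045,.132
Rz=R.from_euler('z',a).as_matrix()[:2,:2]; W=lambda x,y:Rz@[x,y]+[x0,y0]
def pose(th,off,z):
    m=np.array([np.sin(th),np.cos(th)]); p=np.array([.042,.118])+.065*np.array([-np.cos(th),np.sin(th)])-off*m
    return [*W(*p),z],down(a+np.pi-th)
r.set_gripper(0.0)
p,q=pose(.19,.027,.22); t=r.get_state()['t']
r.reach(p,q); print('reach took',r.get_state()['t']-t)
save('wrist','pics/w1.png'); print(r.get_state()['eef_pos'],p)
r.move_linear(pose(.19,.027,.056)[0],rate=.12); print(r.get_state()['contact_force'])
for th in np.arange(.2,1.6,.138):
    r.move_linear(*pose(th,.018,.056),rate=.08)
    s=r.get_state();print(round(th,2),s['contact_force'].round(1),s['t'])
s=r.get_state(); p,q=pose(1.58,.03,.056)
r.move_linear(p,rate=.1); r.move_linear([p[0],p[1],.25],rate=.15)
save('top','pics/t1.png'); i=cv2.imread('pics/t1.png')[125:280,250:450]
cv2.imwrite('pics/t1c.png',cv2.resize(i,None,fx=3.8,fy=3.8,interpolation=cv2.INTER_CUBIC))
print(r.get_state()['t'])
E
```

```text
reach took 2.4416
[0.51327967 0.09412366 0.22004126] [np.float64(0.5131479975086665), np.float64(0.09481467796939526), 0.22]
[-0.0598752   0.36927692  0.18850805]
0.2 [-0.3  0.1 -0. ] 5.1417
0.34 [ 0.3  0.1 -0.8] 5.4333
0.48 [-0.5 -0.6  0.7] 5.725
0.61 [ 0.4 -0.1  0.4] 6.0167
0.75 [-0.8 -0.   0.6] 6.3083
0.89 [ 0.2 -0.1  0.3] 6.6
1.03 [-0.7  0.6 -0.3] 6.8917
1.17 [-0.7 -0.7  0.1] 7.1833
1.3 [-0.   0.1  0.2] 7.475
1.44 [-0.5 -0.6  0.1] 7.7667
1.58 [ 0.  -0.4 -0.1] 8.0583
9.8167
```

View pics/t1c.png

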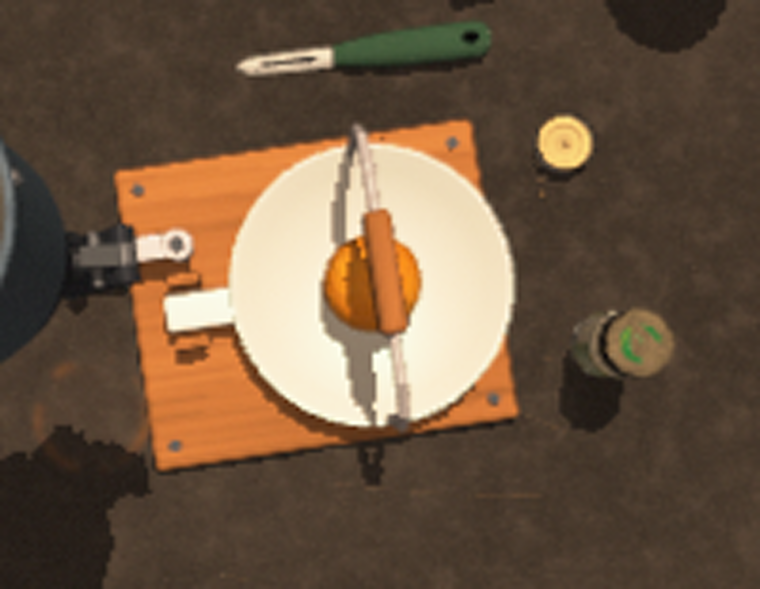

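The hasp now lies along carrier +y, which is fully aside, and the lug is free. Next I open the gripper, go above the grip and check it with the wrist camera.

```bash
python3 - <<'E'
from h import *
g=ray('top',(250+386.5/3.8-.5,125+272.5/3.8-.5),.163); print(g)
g=[.5525,-.0035]; yaw=.132+np.pi/2
r.set_gripper(.085)
r.reach([*g,.22],down(yaw)); r.dwell(.3)
s=r.get_state(); save('wrist','pics/w2.png')
c,sn=np.cos(.132),np.sin(.132)
for dx in(-.035,.035):
  for dy in(-.008,.008): print(wproj([g[0]+c*dx-sn*dy,g[1]+sn*dx+c*dy,.163],s).round(1))
print(s['eef_pos'],s['t'],s['joints'].round(2))
E
```

```text
[ 0.55223566 -0.00356904  0.163     ]
[306.5 170.5]
[331.1 170.5]
[307.5 268.2]
[330.  268.2]
[ 0.55263671 -0.00267171  0.22008751] 11.6667 [ 0.28  0.26  0.09 -0.   -1.4  -1.72]
```

View pics/w2.png

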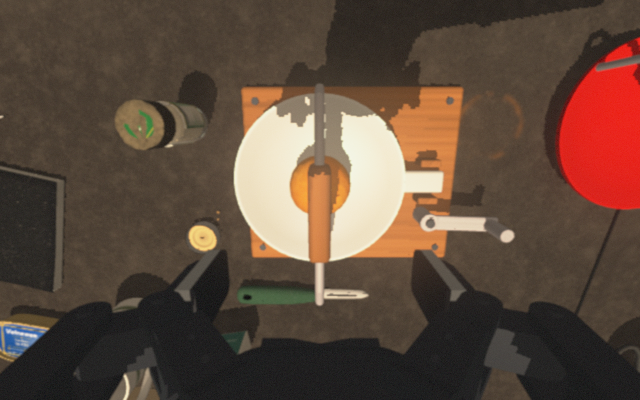

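The wrist view has the grip at columns 308–330 and rows 165–263. That's laterally spot on and about 3 mm nearer in x than I predicted, so I'll take a compromise. The hasp, (428,222)→(507,236), is aside. I'll grip and lift slightly first.

```bash
python3 - <<'E'
from h import *
g=[.551,-.0037]
r.move_linear([*g,.20],rate=.1)
r.move_linear([*g,.130],rate=.08); print(r.get_state()['contact_force'])
r.set_gripper(0.0); r.dwell(.3)
s=r.get_state(); print(s['width'],s['contact_force'],s['torque'],s['t'])
r.move_linear([*g,.145],rate=.02); r.dwell(.3)
s=r.get_state(); print(s['width'],s['contact_force'],s['torque'],s['t'],s['eef_pos'])
save('wrist','pics/w3.png'); save('scene','pics/s3.png')
a=cv2.imread('pics/w3.png')[60:360,130:530]; b=cv2.imread('pics/s3.png')[130:280,240:440]
cv2.imwrite('pics/m3.png',np.hstack([a,cv2.resize(b,(400,300),interpolation=cv2.INTER_CUBIC)]))
E
```

```text
[-0.26726265 -0.80277134  0.01693631]
0.015126038159909316 [0.12839441 0.47438957 1.83505537] [ 0.42531215 -0.1706269  -0.00135207] 14.025
0.014851249793462487 [-0.27796915  0.11548804 -2.2174137 ] [ 0.00827894 -0.01051593  0.02330064] 15.225 [ 0.5509605  -0.0036841   0.14491065]
```

View pics/m3.png

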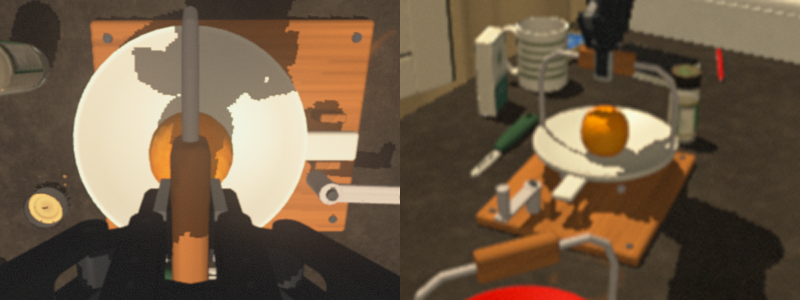

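Lifted 15 mm, with the mandarin near the middle. The force reads lower than the weight I expected, so I'll lift further and then compare the projected dish geometry with the scene picture for levelness.

```bash
cat > chk.py <<'E'
from h import *
def chk(out,a,dz,g):
    c=r.calibration('scene'); i=cv2.cvtColor(r.read_camera('scene'),cv2.COLOR_RGB2BGR); i=cv2.resize(i[90:290,220:460],None,fx=3.3,fy=3.0,interpolation=cv2.INTER_CUBIC)
    Q=lambda P: cv2.projectPoints((np.atleast_2d(P)@R.from_euler('z',a).as_matrix().T+[*g,dz]).astype(float),np.array(c['rvec'],float),np.array(c['tvec'],float),np.array(c['intrinsics']),None)[0][:,0]
    t=np.linspace(0,2*np.pi,60); o=np.zeros(60)
    for P in(np.c_[.09*np.cos(t),.09*np.sin(t),o+.031],np.c_[.031*np.cos(t),.031*np.sin(t),o+.04],np.array([[-.088,0,.03],[-.088,0,.12],[-.035,0,.136],[.035,0,.136],[.088,0,.12],[.088,0,.03]]),np.array([[0,.133,.02],[0,.09,.02]])):
        p=((Q(P)+.5-[220,90])*[3.3,3.0]).astype(np.int32); cv2.polylines(i,[p],False,(255,0,255),1)
    cv2.imwrite(out,i)
E
python3 - <<'E'
from chk import *
g=[.551,-.0037]
for z in (.17,.25):
    r.move_linear([*g,z],rate=.03); r.dwell(.4)
    for _ in range(3): r.dwell(.05); s=r.get_state(); print(z,s['contact_force'].round(2),s['torque'].round(3),s['t'],round(s['width'],4))
chk('pics/s4.png',.132,.014+.12,(.5515,-.004))
E
```

```text
0.17 [-0.49 -0.02 -4.15] [-0.007  0.004  0.018] 16.7583 0.015
0.17 [ 0.3  -1.06 -3.76] [ 0.044 -0.005 -0.008] 16.8083 0.0152
0.17 [ 0.37 -0.3  -3.23] [-0.006  0.028  0.029] 16.8583 0.0153
0.25 [ 0.56 -0.2  -3.71] [ 0.054  0.061 -0.029] 20.125 0.0155
0.25 [ 0.19  0.39 -3.05] [-0.003  0.028  0.011] 20.175 0.0156
0.25 [ 0.4  -0.51 -2.46] [ 0.049 -0.017 -0.007] 20.225 0.015
```

View pics/s4.png

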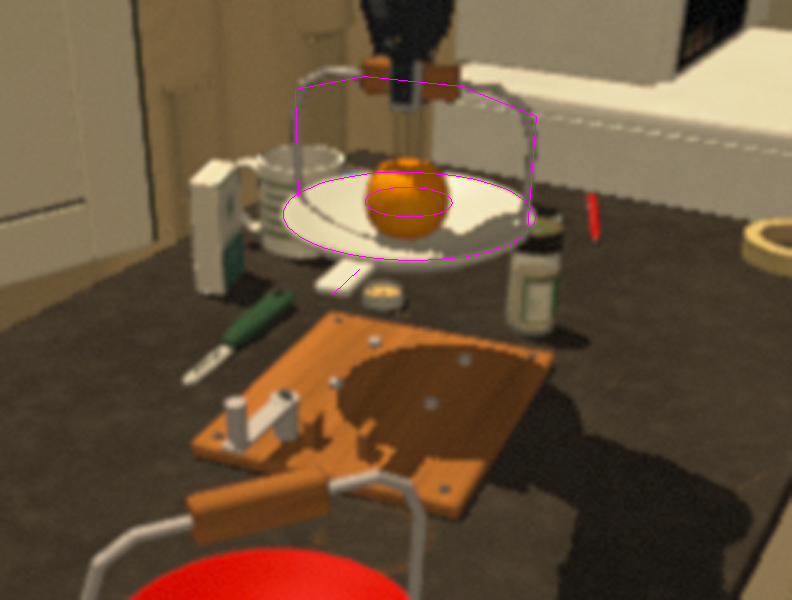

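The projected level dish matches the picture: rim, handle and mandarin in the middle. Now the slow quarter turn.

```bash
python3 - <<'E'
from chk import *
s=r.get_state(); q0=np.array(s['joints']); 
tgt=r.solve_ik([.551,-.0037,.25],down(.132+np.pi)); print(q0.round(3),np.round(tgt,3))
for k in range(1,13):
    r.goto_joints(q0+(np.array(tgt)-q0)*k/12)
r.dwell(1)
s=r.get_state(); print(s['t'],s['eef_pos'],R.from_quat(s['orientation']).as_matrix().round(3).tolist(),s['width'],s['contact_force'])
chk('pics/s5.png',.132+np.pi/2,.134,(.551,-.0037)); save('wrist','pics/w5.png')
E
```

```text
[ 0.277  0.253  0.152  0.    -1.47  -1.716] [ 0.277  0.253  0.152  0.    -1.47  -0.145]
24.3667 [ 0.55098522 -0.00368838  0.24998355] [[-0.0, -0.991, -0.132], [0.0, -0.132, 0.991], [-1.0, 0.0, 0.0]] 0.0151272777638183 [ 0.01674969  0.34373653 -3.75346234]
```

View pics/s5.png

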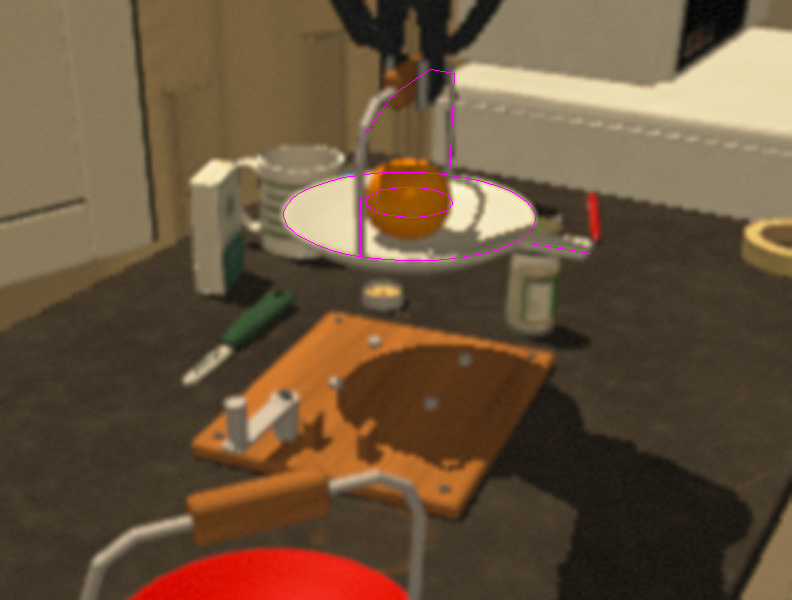

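View pics/w5.png

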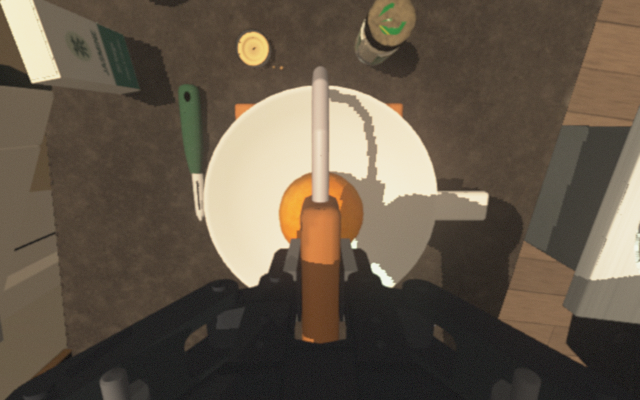

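The dish is level and turned a quarter. The handle runs across the carrier, the mandarin sits centred, and the hasp is still aside. Handing in.

```bash
python3 - <<'E'
from rig import r
s=r.get_state();print(abs(s['qd']).max(),s['width'],s['t']); r.job_done()
E
```

```text
0.0019731479012540286 0.015089500509889416 24.4667
the job is handed in; nothing more can be done
```

The job is done and handed in at 24.5 s. I swung the hasp to its side with closed fingers, to about 1.55 rad. I then gripped the white dish's handle, lifted it straight up 120 mm, and turned it a quarter turn there.

**Last checks:**
- **Dish:** the level dish outline projected into the scene picture matches the image, so it is level and over the carrier. The handle runs across the carrier.
- **Mandarin:** it sits in the middle of the dish.
- **Hasp and bystanders:** the hasp is still aside. The jar, tea light, peeler and red look-alike were not touched.
- **Arm:** it is at rest, with a steady grip (15 mm opening).

**What disagreed:**
- **Handle position:** the camera estimates of the handle's middle differed by 3–4 mm along its length. I gripped at a compromise and saw no tilt.
- **Wrist force:** it read a noisy 2.5–4 N, slightly below the expected weight of about 4.3 N. It read 2.2 N at the first small lift.

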